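# Reverse the ratchet and press the snap cap home

## Task

The ratchet handle of the little screw press is set to loosen. Without moving the handle first, flip the red direction lever over to its clockwise (tighten) side, swing the black grip back counter-clockwise past the middle of its swing and feel it click round freely, then turn it clockwise, in as many strokes as it needs, until the cap on the sprung die is pressed fully home against its stop and the handle goes firm. Do not overstrain the sprung handle, leave the things around the press where they are, and let go at the end.

Things in the scene. Friction and masses are not known exactly. Their poses are not given: they have to be found in the camera images.
- spindle_axis (a point): Point on the vertical spindle axis of the fixed grey screw press (base 150 x 220 mm, crosshead 152 mm high, place and yaw vary), at 176 mm height: mid-height of the dark ratchet wheel (75 mm across, 20 rounded teeth, one click 0.314 rad; brass cap on top to 198 mm). Its axes are the press's: z up; at joint handle = 0 the handle points along its -x.
- lever_peg (a point): Red upright peg (14 mm diameter, 172 to 202 mm high; this point at 190 mm) at the free end of the red direction lever. The lever's pivot sits on the blue handle arm (top at 168 mm) 60 mm from the spindle axis; the peg is 45 mm farther out from the pivot. Lever and pawl ride on the handle.
- grip_center (a point): Centre (201 mm high) of the black upright grip, 30 mm diameter, from 168 to 234 mm height, at the outer end of the handle, 185 mm from the spindle axis. It spins freely about its own upright axis, so it can be held with a fixed hand orientation while the handle swings. The red peg is about 80 mm nearer the spindle.
- handle (a joint): Swing of the handle about the spindle axis, rad, growing clockwise seen from above; stops at -0.85 and +0.85, 0 is the middle; starts at +0.5 to +0.78, near its clockwise end. Free-wheeling it needs about 1 to 4 N at the grip, with soft clicks; driving the screw about 4 to 8 N.
- lever (a joint): Direction lever relative to the handle, rad, growing clockwise from above. It snaps to either side over a weak detent (about 2 N sideways at the peg): -0.4 loosens (drives counter-clockwise, runs free clockwise), +0.4 tightens (drives clockwise, runs free counter-clockwise). Starts on the loosen side; twitches towards 0 at each free-wheeling click.
- flex (a joint): Bend of the steel spring blade in the handle, rad, growing clockwise: 0 unloaded; bends 60 mm inside the grip; 5.4 N m/rad, so about 0.011 rad and 0.7 mm at the grip per newton. About 0.05 to 0.09 when driving the screw; beyond 0.27 (about 24 N at the grip) it is overstrained.
- die (a joint): How far the steel die (52 mm across, top at 42 mm, brass cap on it, under the ram) has sunk, m: 0 up, 0.003 (a little more under load) home on its stop. The screw lowers the ram 8 mm per rad, stays where left, and needs 0.7 to 1.6 rad in all; a full stroke gives about 1.2, so two may be needed. At home the grip goes firm: past 12 N within about 20 mm more travel.
- jar: Lidded glass jar, 68 mm across, 100 mm tall, bystander; origin at the centre of its underside.
- ring_tray: Grey open tray of brass rings, 110 x 85 x 30 mm, bystander; origin at the centre of its underside.
- snap_tub: White round tub, 80 mm across, 45 mm tall, bystander; origin at the centre of its underside.
- screwdriver: Green-handled screwdriver lying on the bench, 180 mm long, bystander; origin at the middle of its underside.

How it is judged:
On the way, in this order (a step that is already met when the one before it is completed fails the run):
1. the direction lever is flipped to the tighten side while the handle is still at the clockwise half of its swing (value of joint lever above 0.1 rad), for 0.1 s.
2. with the lever on tighten, the handle is swung back counter-clockwise, free-wheeling, past the middle of its swing (value of joint handle below 0.05 rad and value of joint lever above 0.03 rad), for 0.1 s.
3. the die is pressed fully home (value of joint die above 0.0024 m), for 0.2 s.
At the end, for the whole second after the job is handed in: The die has sunk at least 2.4 of its 3 mm, the lever is on the tighten side, and the handle is unloaded (blade bent less than 0.06 rad) and still (value of joint die above 0.0024 m and value of joint lever above 0.1 rad and value of joint flex between -0.06 and 0.06 rad and velocity of joint handle between -0.05 and 0.05 rad/s); the robot touches nothing.
It fails at once if the sprung handle is overstrained (blade bent more than 0.27 rad) (value of joint flex above 0.27 rad or value of joint flex below -0.27 rad).
It fails at once if a bystander is moved more than 30 mm (distance of any of jar, ring_tray, snap_tub, screwdriver from where it was at the start of the episode above 0.03 m).
It also fails if it takes over 72 s, if anything falls off the work surface, if the arm or the gripper's body presses on something with over 40 N, if the wrist force passes 120 N, or if a joint passes its speed limit or range.

## Robot

A 6-joint arm with a two-finger parallel gripper is mounted at the origin on the work surface. World frame = base frame: x ahead of the robot, y to its left, z up, the work surface at z = 0. Lengths are in m, angles in rad, forces in N, time in s.
With the tool pointing down it reaches from about 0.15 to 0.775 m from the base axis. Payload 6.1 kg.
Tool frame: the origin (TCP) lies at the very end of the fingers, on their centre line; the grasp point (between the pads) lies arm.grip_depth behind it (arm.grip_depth is the distance from the TCP to the grasp point, in m); z points along the fingers, y is the direction in which the jaws open and shut (so a half turn about z gives the same grasp; the last joint's range is limited). The gripper opens to 85 mm and grips with 20 to 120 N. Pads are 22 mm wide; open, the fingers measure 114 mm over their backs; the gripper's body (76 mm by 85 mm) begins 54 mm behind the grasp point. The pads swing forward as they close: fully open they stand 13 mm farther back than shut.
Start: joints at [1.267, 0.126, -0.04, 1.405, 0, 1.571], TCP at [0.157, 0.501, 0.231] pointing down, gripper open.
Joint ranges: [-2.72, 2.72], [-0.95, 1.95], [-1.27, 1.35], [-1.78, 2.02], [-1.46, 1.47], [-3.14, 3.14]. Speed limits (rad/s): [2.39, 2.39, 3.01, 3.14, 3.14, 3.14].

## Interface

Orientations are given as a unit quaternion [w, x, y, z].
In Python, from bench import arm, optics gives the robot as it stands.
- The arm moves only by the shell command python3 -m creep 'ROWS'. ROWS is JSON, a list of rows, each a list of 7 numbers: the turn, a rotation vector about the tool's x, y, z in degrees, then the shift along the tool's x, y, z in cm, then the opening, from -1 (shut) to 1 (fully open), so that 0 is half open. In form: [[ax, ay, az, dx, dy, dz, hand], ...]. A call has 1 to 8 rows; each row is the pose to reach, as a shift and turn from the pose measured when the call began, along the tool's axes at that moment; what a row does not reach only later rows make up. A row lasts 1/12 s, in which the tool goes at most 41.7 mm and 7.16 degrees, less where a joint would pass 70% of its speed; a pose out of reach is approached as far as the arm can. A call with a gripper value outside its range is refused whole. The fingers move at their own pace and stop on an object; the grip force is fixed at half the most. Time passes only in rows, so rows that repeat a pose let the fingers close. It gives the time, the measured TCP pose, the force and the opening at its end, in the units of the state.
- arm.state(): the state, without advancing time (a new reading comes with each control period).
- optics.read_camera(name): name is "scene" or "top"; returns a dict with "img" (420x560x3 uint8, red, green, blue), "z_map" (420x560 float32, m along the optical axis (not along the pixel's ray), 0 where there is no reading), "fov_y" (degrees; the focal length in pixels is half the picture's height over the tangent of half this angle, whatever the lens; pixels are square), "cx", "cy" (the principal point, pixels), "pose" (4x4, takes a point from camera to world coordinates). Camera axes: x right, y down, z forward; pixel columns grow to the right and rows downward; lengths in m; the calibration is good to about 2 mm. A picture is of the moment at which its call begins.
- arm.job_done(): hands the job in, once; it reports no verdict.
The state is a dict: "t": time; "joints": joint angles; "qvel": joint speeds; "joint_torque": joint torques, N m; "eef_pos": TCP position; "tool_rot": TCP orientation; "wrist_force": force on the tool from outside, world axes, zero at the start; "wrist_torque": the same for the moment, N m; "opening": finger opening in m.
Only numpy, scipy, OpenCV 4.12 (cv2) and the standard library are available. Lean on these libraries where they do the work, as an engineer would, in place of code of your own. Each camera call takes 0.05 s, during which the arm holds its last target.

## Working session

There is one attempt and no reset: what is moved stays moved. The work goes in short steps, Python scripts to look and compute and a shell command to move; the robot and the scene stay as the last step left them, time stands still between calls to the robot, and variables do not carry over. Pictures are saved under pics/ and viewed, and the job is handed in when it is done.

```bash
mkdir -p pics; ls; cat > h.py <<'E'
import numpy as np, cv2
from bench import arm, optics
def shot(name,tag):
    c=optics.read_camera(name); np.savez(f'pics/{tag}.npz',**{k:np.array(v) for k,v in c.items()})
    cv2.imwrite(f'pics/{tag}.png',cv2.cvtColor(c['img'],cv2.COLOR_RGB2BGR)); return c
def ray(c,u,v):
    f=210/np.tan(np.radians(float(c['fov_y']))/2); d=np.array([(u-c['cx'])/f,(v-c['cy'])/f,1]); P=np.array(c['pose']); return P[:3,3],P[:3,:3]@d
def atz(c,u,v,z):
    o,d=ray(c,u,v); return o+d*(z-o[2])/d[2]
def dep(c,u,v):
    o,d=ray(c,u,v); return o+d*c['z_map'][int(v),int(u)]
def crop(c,tag,u0,v0,u1,v1,k):
    i=cv2.resize(np.array(c['img'])[v0:v1,u0:u1],None,fx=k,fy=k,interpolation=cv2.INTER_CUBIC); cv2.imwrite(f'pics/{tag}.png',cv2.cvtColor(i,cv2.COLOR_RGB2BGR))
E
python3 - <<'E'
from h import *
for n in('scene','top'):
    c=shot(n,n+'0'); print(n,c['fov_y'],c['cx'],c['cy'],np.round(c['pose'],3).tolist())
print(arm.state(),arm.grip_depth)
E
```

```text
pics
scene 48.29223945046545 278.50300667542706 212.4900436870574 [[0.426, 0.566, -0.705, 1.258], [0.904, -0.255, 0.342, -0.318], [0.013, -0.784, -0.621, 0.741], [0.0, 0.0, 0.0, 1.0]]
top 54.9832193361307 279.6109595638864 220.0831195016375 [[0.014, -0.985, 0.174, 0.416], [-1.0, -0.015, -0.003, -0.008], [0.006, -0.174, -0.985, 1.059], [0.0, 0.0, 0.0, 1.0]]
{'t': 0.1, 'joints': array([ 1.26698116e+00,  1.26327985e-01, -4.05148953e-02,  1.40537374e+00,
       -7.51307743e-06,  1.57081562e+00]), 'qvel': array([ 0.00058579, -0.00326796,  0.00313672, -0.00123065,  0.00095781,
        0.00053011]), 'joint_torque': array([-5.83797714e-05, -4.36903489e+01,  3.53607917e+01,  1.37920366e-02,
        1.09356026e-04, -8.32501598e-06]), 'eef_pos': array([0.15695487, 0.50061181, 0.23059836]), 'tool_rot': array([-1.03741861e-04,  1.51333522e-01,  9.88482504e-01, -7.02536048e-04]), 'wrist_force': array([-0.2589971 , -0.33229157,  0.11889922]), 'wrist_torque': array([ 0.01616239,  0.01743646, -0.04141417]), 'opening': 0.08530403054130713} 0.0187
```

View pics/top0.png

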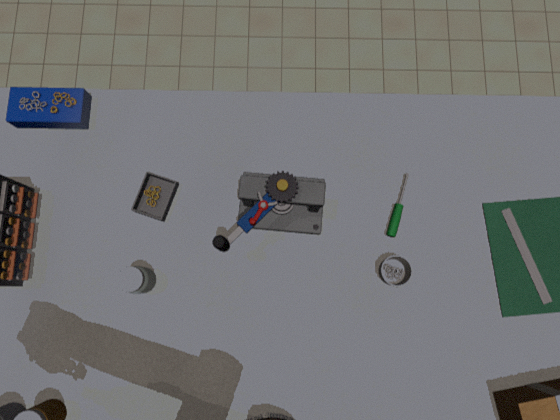

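View pics/scene0.png

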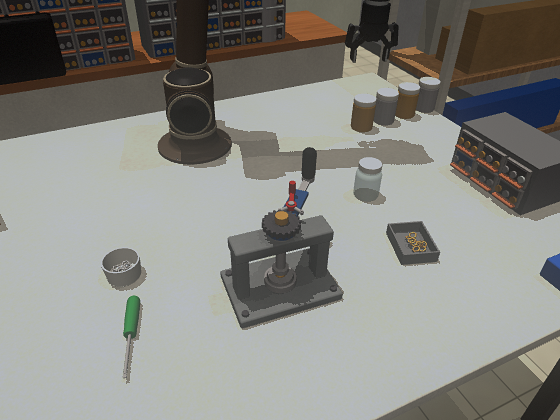

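```bash
python3 - <<'E'
from h import *
c=np.load('pics/top0.npz');crop(c,'t0c',200,150,340,260,5.7.__int__())
c=np.load('pics/scene0.npz');crop(c,'s0c',220,140,350,250,6)
E
```

```text
(no output)
```

View pics/t0c.png

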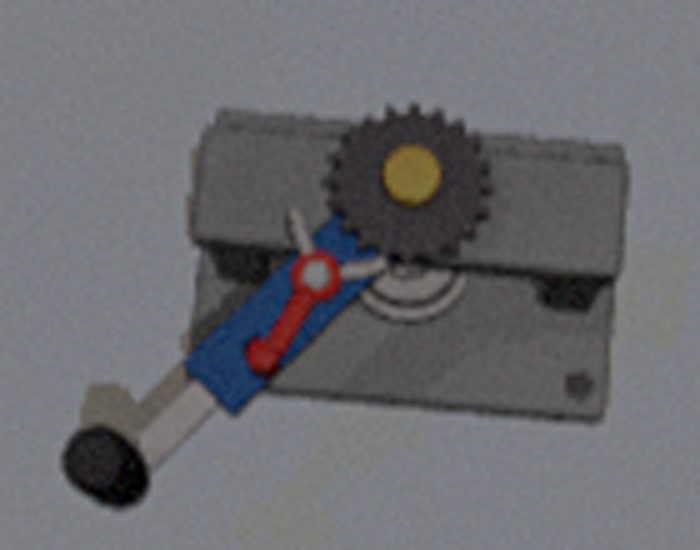

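View pics/s0c.png

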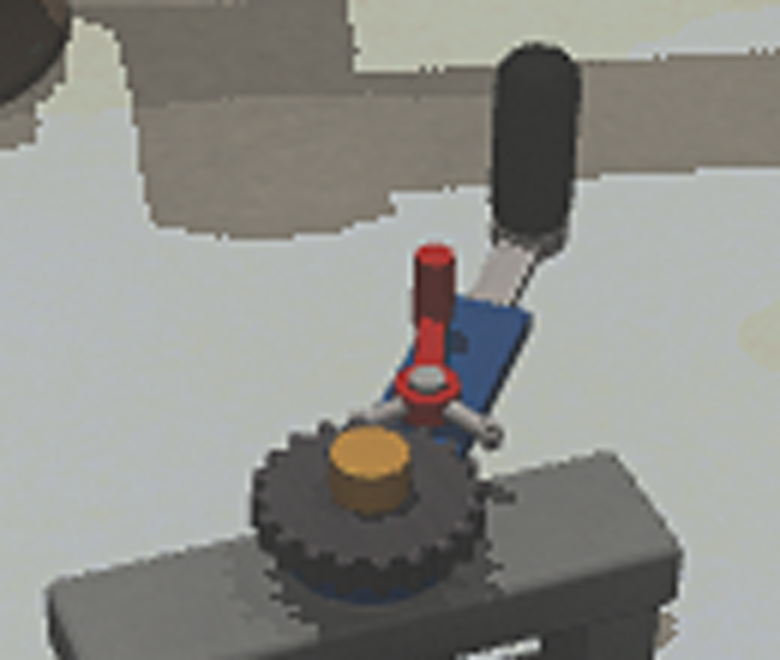

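```bash
python3 - <<'E'
from h import *
t=np.load('pics/top0.npz');s=np.load('pics/scene0.npz')
for n,z,a,b in(('cap',.198,(282.4,185),(281.7,215.5)),('peg',.202,(252.6,220.5),(292.3,182.4)),('grip',.234,(218.6,242.6),(309.7,149.5)),('pivot',.185,(263.3,205),(291.5,203))):
    print(n,atz(t,*a,z).round(4),atz(s,*b,z).round(4),dep(t,*a).round(4))
# bystanders depth
for n,p in(('jar',(135,280)),('tray',(152,195)),('tub',(394,270)),('driver',(396,215))): print(n,dep(t,*p).round(3))
# crosshead edges
for p in((205,110),(620,150),(195,240),(615,275)): print(atz(t,200+p[0]/5,150+p[1]/5,.152).round(3))
E
```

```text
cap [ 0.647  -0.0158  0.198 ] [ 0.6525 -0.0178  0.198 ] [ 0.6469 -0.0158  0.1983]
peg [0.566  0.0475 0.202 ] [0.5696 0.0454 0.202 ] [0.5658 0.0474 0.2029]
grip [0.5132 0.1141 0.234 ] [0.517  0.1114 0.234 ] [0.5132 0.1141 0.2341]
pivot [0.6041 0.0258 0.185 ] [0.6105 0.0238 0.185 ] [0.6047 0.0259 0.1823]
jar [0.438 0.328 0.097]
tray [ 0.416 -0.008  1.059]
tub [ 0.475 -0.31   0.008]
driver [ 0.617 -0.315  0.027]
[0.689 0.081 0.152]
[ 0.673 -0.113  0.152]
[0.627 0.083 0.152]
[ 0.613 -0.11   0.152]
```

```bash
cat >> h.py <<'E'
from scipy.spatial.transform import Rotation as R
A=np.array([.6495,-.0168]); 
def st(): return arm.state()
def info(s=None):
    s=s or st(); q=s['tool_rot']; M=R.from_quat([q[1],q[2],q[3],q[0]]).as_matrix()
    p=s['eef_pos']; d=p[:2]-A; ang=np.degrees(np.arctan2(M[1,0],M[0,0]))
    print('t',round(s['t'],2),'tcp',p.round(4),'r',round(np.hypot(*d),4),'phi',round(np.degrees(np.arctan2(d[1],d[0]))%360,2),'xang',round(ang%360,2),'tilt',round(M[2,2],4),'F',s['wrist_force'].round(1),'open',round(s['opening'],4),'j',s['joints'].round(2))
    return s,M,p
def rel(x,y,z,xang=None):
    s,M,p=info(); a=M.T@(np.array([x,y,z])-p)*100
    out=[0,0,0]
    if xang is not None:
        T=np.array([[np.cos(np.radians(xang)),np.sin(np.radians(xang)),0],[np.sin(np.radians(xang)),-np.cos(np.radians(xang)),0],[0,0,-1]])
        out=np.degrees(R.from_matrix(M.T@T).as_rotvec())
    print('turn',np.round(out,2),'shift cm',a.round(2))
def hp(phi,r,tan,z,dx=None):  # polar about spindle, tan + = clockwise
    f=np.radians(phi); q=A+r*np.array([np.cos(f),np.sin(f)])+tan*np.array([np.sin(f),-np.cos(f)]); rel(q[0],q[1],z,dx if dx is not None else phi)
E
python3 -m creep '[[0,0,0,0,0,-4,-1],[0,0,0,0,0,-7,-1],[0,0,7,0,0,-7,-1]]'
python3 - <<'E'
from h import *
hp(136.1,.103,-.05,.30)
E
```

```text
t: 0.35
eef_pos: [0.1572, 0.5016, 0.3056]
tool_rot: [0.0, 0.212, 0.977, 0.002]
wrist_force: [0.1, -0.3, 1.0]
opening: 0.0517
t 0.35 tcp [0.1572 0.5016 0.3056] r 0.7149 phi 133.52 xang 155.55 tilt -1.0 F [ 0.1 -0.3  1. ] open 0.0517 j [1.27 0.14 0.14 1.57 0.   1.69]
turn [ 0.25 -0.08 19.45] shift cm [-54.89 -28.1    0.4 ]
```

```bash

python3 -m creep '[[0,0,3,-3.5,-1.8,0,-1],[0,0,6,-7,-3.6,0,-1],[0,0,10,-10.5,-5.4,0,-1],[0,0,13,-14,-7.2,0,-1],[0,0,16,-17.5,-9,0,-1],[0,0,19.4,-21,-10.7,0,-1],[0,0,19.4,-24.5,-12.5,0,-1],[0,0,19.4,-28,-14.3,0,-1]]'
python3 - <<'E'
from h import *
hp(136.1,.103,-.05,.30)
E
```

```text
t: 1.02
eef_pos: [0.3535, 0.2537, 0.3046]
tool_rot: [-0.0, 0.373, 0.928, 0.002]
wrist_force: [1.6, 0.8, -0.0]
opening: -0.0
t 1.02 tcp [0.3535 0.2537 0.3046] r 0.401 phi 137.57 xang 136.16 tilt -1.0 F [ 1.6  0.8 -0. ] open -0.0 j [ 0.62 -0.04 -0.05  1.55  0.    1.39]
turn [ 0.23 -0.12  0.06] shift cm [-29.78  -4.     0.38]
```

```bash

python3 -m creep '[[0,0,0,-3.8,-0.5,0,-1],[0,0,0,-7.6,-1,0,-1],[0,0,0,-11.4,-1.5,0,-1],[0,0,0,-15.2,-2,0,-1],[0,0,0,-19,-2.5,0,-1],[0,0,0,-22.8,-3,0,-1],[0,0,0,-26.6,-3.6,0,-1],[0,0,0,-29.8,-4,0.4,-1]]'
python3 -m creep '[[0,0,0,0,0,0,-1]]'
python3 - <<'E'
from h import *
hp(136.1,.103,-.05,.186)
c=shot('top','t1');crop(c,'t1c',200,150,340,260,5)
c=shot('scene','s1');crop(c,'s1c',220,140,350,250,6)
E
```

```text
t: 1.68
eef_pos: [0.542, 0.0161, 0.2999]
tool_rot: [-0.0, 0.374, 0.927, 0.002]
wrist_force: [-0.0, -0.3, 0.4]
opening: -0.0001
t: 1.77
eef_pos: [0.5444, 0.0122, 0.2975]
tool_rot: [-0.001, 0.376, 0.927, 0.001]
wrist_force: [-1.1, -0.2, -0.2]
opening: -0.0001
t 1.77 tcp [0.5444 0.0122 0.2975] r 0.1091 phi 164.61 xang 135.83 tilt -1.0 F [-1.1 -0.2 -0.2] open -0.0001 j [0.02 0.17 0.16 1.56 0.   0.79]
turn [ 0.09 -0.13 -0.27] shift cm [ 0.69  0.18 11.15]
```

View pics/t1c.png

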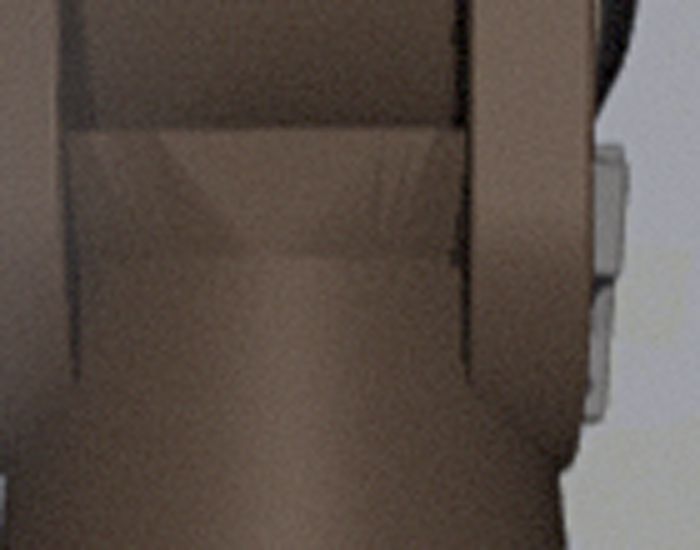

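View pics/s1c.png

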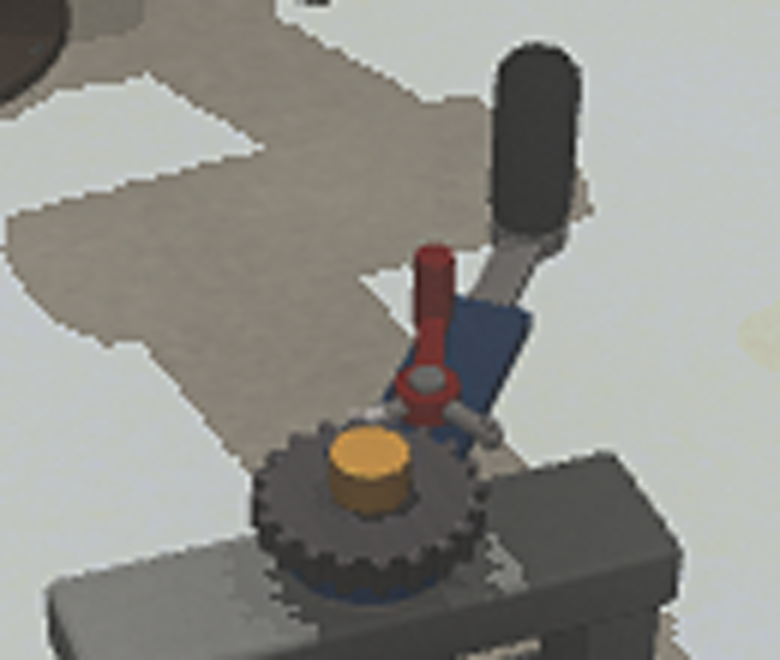

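```bash

python3 -m creep '[[0,0,0,0.7,0.2,3,-1],[0,0,0,0.7,0.2,6,-1],[0,0,0,0.7,0.2,8.5,-1],[0,0,0,0.7,0.2,10.2,-1],[0,0,0,0.7,0.2,11.1,-1],[0,0,0,0.7,0.2,11.1,-1]]'
python3 - <<'E'
from h import *
hp(136.1,.103,-.01,.186)
c=shot('scene','s2');crop(c,'s2c',220,140,350,250,6)
E
```

```text
t: 2.37
eef_pos: [0.5368, 0.0226, 0.186]
tool_rot: [-0.003, 0.374, 0.927, 0.001]
wrist_force: [0.6, -0.4, -0.5]
opening: 0.0001
t 2.37 tcp [0.5368 0.0226 0.186 ] r 0.1194 phi 160.71 xang 136.02 tilt -1.0 F [ 0.6 -0.4 -0.5] open 0.0001 j [ 0.04  0.16 -0.1   1.32  0.    0.81]
turn [ 0.01 -0.34 -0.08] shift cm [-0.55  3.97 -0.  ]
```

View pics/s2c.png

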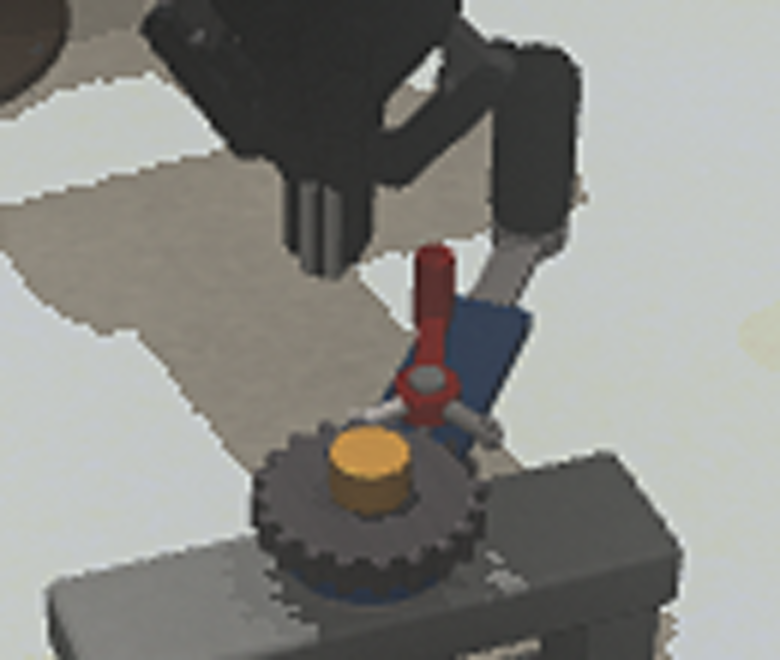

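```bash

python3 -m creep '[[0,0,0,-0.5,0.8,0,-1],[0,0,0,-0.5,1.4,0,-1],[0,0,0,-0.5,2,0,-1],[0,0,0,-0.5,2.4,0,-1],[0,0,0,-0.5,2.4,0,-1]]'
python3 -m creep '[[0,0,0,0,0.4,0,-1],[0,0,0,0,0.8,0,-1],[0,0,0,0,0.8,0,-1]]'
python3 - <<'E'
from h import *
hp(136.1,.103,-.01,.186)
c=shot('scene','s3');crop(c,'s3c',220,140,350,250,6)
E
```

```text
t: 2.83
eef_pos: [0.559, 0.0371, 0.1879]
tool_rot: [-0.001, 0.374, 0.927, 0.002]
wrist_force: [1.4, -0.4, -0.0]
opening: 0.0001
t: 3.08
eef_pos: [0.5651, 0.0434, 0.1879]
tool_rot: [-0.001, 0.374, 0.927, 0.002]
wrist_force: [-0.2, -0.3, 0.8]
opening: 0.0004
t 3.08 tcp [0.5651 0.0434 0.1879] r 0.1036 phi 144.5 xang 136.08 tilt -1.0 F [-0.2 -0.3  0.8] open 0.0004 j [ 0.07  0.21 -0.04  1.33  0.    0.84]
turn [ 0.18 -0.22 -0.02] shift cm [0.05 0.51 0.2 ]
```

View pics/s3c.png

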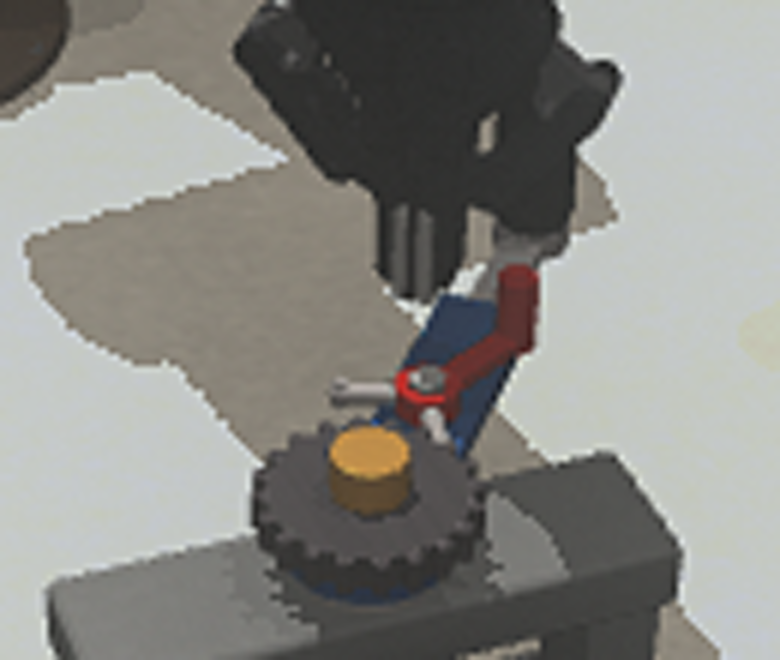

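```bash

python3 -m creep '[[0,0,0,0,-1,-1,-1],[0,0,0,0,-1,-5,-0.5],[0,0,0,0,-1,-9,1],[0,0,0,3.5,0,-11,1],[0,0,0,6.5,1.5,-11,1],[0,0,0,8.2,1.5,-11,1],[0,0,0,8.2,1.5,-11,1],[0,0,0,8.2,1.5,-11,1]]'
python3 - <<'E'
from h import *
hp(136.1,.186,0,.188)
E
```

```text
t: 3.8
eef_pos: [0.5156, 0.1102, 0.2993]
tool_rot: [-0.001, 0.373, 0.928, 0.002]
wrist_force: [0.1, -0.6, -0.2]
opening: 0.083
t 3.8 tcp [0.5156 0.1102 0.2993] r 0.1845 phi 136.5 xang 136.15 tilt -1.0 F [ 0.1 -0.6 -0.2] open 0.083 j [0.21 0.14 0.13 1.56 0.   0.97]
turn [ 0.2  -0.16  0.05] shift cm [ 0.12  0.09 11.13]
```

```bash

python3 -m creep '[[0,0,0,0.1,0.1,3.5,1],[0,0,0,0.1,0.1,7,1],[0,0,0,0.1,0.1,9.5,1],[0,0,0,0.1,0.1,11.1,0.4],[0,0,0,0.1,0.1,11.1,0],[0,0,0,0.1,0.1,11.1,-0.1],[0,0,0,0.1,0.1,11.1,-0.1],[0,0,0,0.1,0.1,11.1,-0.1]]'
python3 - <<'E'
from h import *
hp(136.1,.186,0,.188)
c=shot('scene','s4');crop(c,'s4c',220,120,350,230,6)
E
```

```text
t: 4.47
eef_pos: [0.5166, 0.1118, 0.1901]
tool_rot: [0.0, 0.374, 0.928, 0.003]
wrist_force: [-0.0, 0.7, 0.3]
opening: 0.039
t 4.47 tcp [0.5166 0.1118 0.1901] r 0.1849 phi 135.93 xang 136.11 tilt -1.0 F [-0.   0.7  0.3] open 0.039 j [ 0.21  0.13 -0.12  1.31  0.    0.98]
turn [ 0.32 -0.07  0.01] shift cm [ 0.11 -0.06  0.21]
```

View pics/s4c.png

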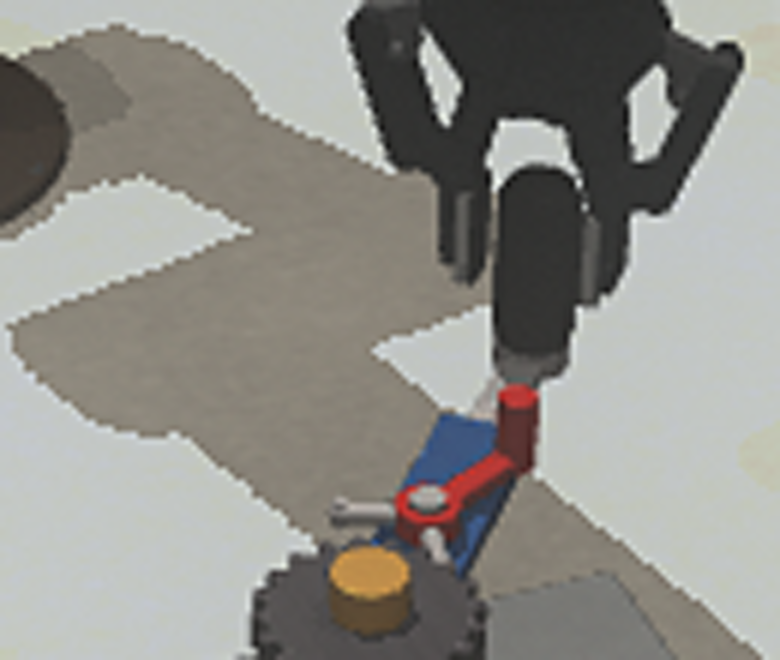

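```bash

python3 -m creep '[[0,0,-4,-0.05,-1.3,0.1,-0.1],[0,0,-8,-0.18,-2.57,0.2,-0.1],[0,0,-12,-0.4,-3.85,0.2,-0.1],[0,0,-16,-0.72,-5.1,0.2,-0.1],[0,0,-20,-1.1,-6.3,0.2,-0.1],[0,0,-24,-1.6,-7.5,0.2,-0.1],[0,0,-28,-2.15,-8.7,0.2,-0.1],[0,0,-32,-2.8,-9.8,0.2,-0.1]]'
python3 - <<'E'
from h import *
info()
c=shot('scene','s5');crop(c,'s5c',220,120,350,230,6)
E
```

```text
t: 5.18
eef_pos: [0.4695, 0.0219, 0.1891]
tool_rot: [0.003, 0.101, 0.995, 0.003]
wrist_force: [0.5, 1.9, 1.6]
opening: 0.0382
t 5.18 tcp [0.4695 0.0219 0.1891] r 0.1841 phi 167.86 xang 168.35 tilt -1.0 F [0.5 1.9 1.6] open 0.0382 j [ 0.04  0.02 -0.25  1.3   0.01  0.25]
```

View pics/s5c.png

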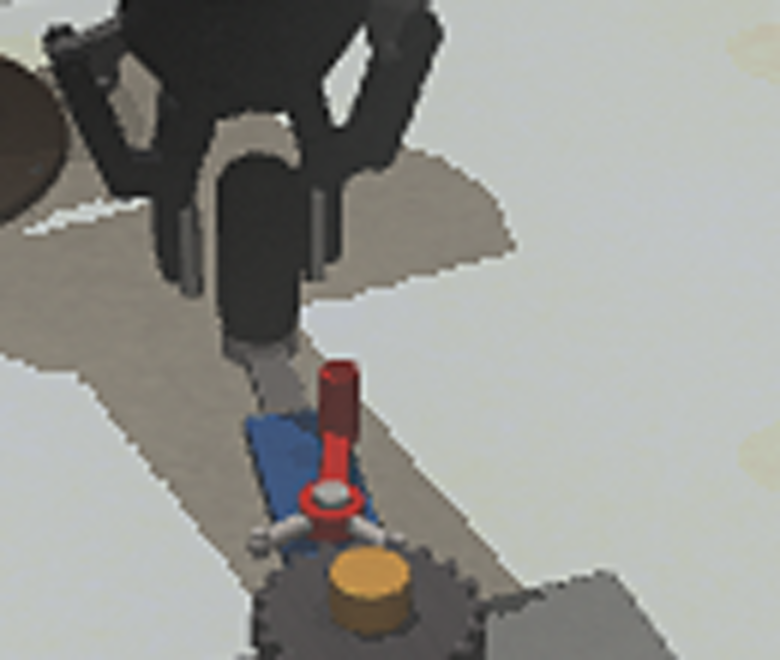

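```bash

python3 -m creep '[[0,0,-4,-0.05,-1.3,0,-0.1],[0,0,-8,-0.18,-2.57,0,-0.1],[0,0,-12,-0.4,-3.85,0,-0.1],[0,0,-16,-0.72,-5.1,0,-0.1],[0,0,-20,-1.1,-6.3,0,-0.1],[0,0,-24,-1.6,-7.5,0,-0.1],[0,0,-28,-2.15,-8.7,0,-0.1],[0,0,-32,-2.8,-9.8,0,-0.1]]'
python3 -m creep '[[0,0,-4,-0.05,-1.3,0,-0.1],[0,0,-8,-0.18,-2.57,0,-0.1],[0,0,-12,-0.4,-3.85,0,-0.1],[0,0,-14,-0.55,-4.47,0,-0.1],[0,0,-14,-0.55,-4.47,0,-0.1]]'
python3 - <<'E'
from h import *
info()
c=shot('scene','s6');crop(c,'s6c',190,130,320,240,6)
E
```

```text
t: 5.9
eef_pos: [0.4773, -0.0815, 0.1899]
tool_rot: [0.004, -0.179, 0.984, 0.002]
wrist_force: [-0.4, 1.5, 2.0]
opening: 0.0384
t: 6.32
eef_pos: [0.4992, -0.122, 0.1904]
tool_rot: [0.005, -0.296, 0.955, 0.001]
wrist_force: [0.3, 0.7, -0.1]
opening: 0.0385
t 6.32 tcp [ 0.4992 -0.122   0.1904] r 0.1835 phi 214.98 xang 214.48 tilt -1.0 F [ 0.3  0.7 -0.1] open 0.0385 j [-0.24  0.1  -0.16  1.31  0.01 -0.85]
```

View pics/s6c.png

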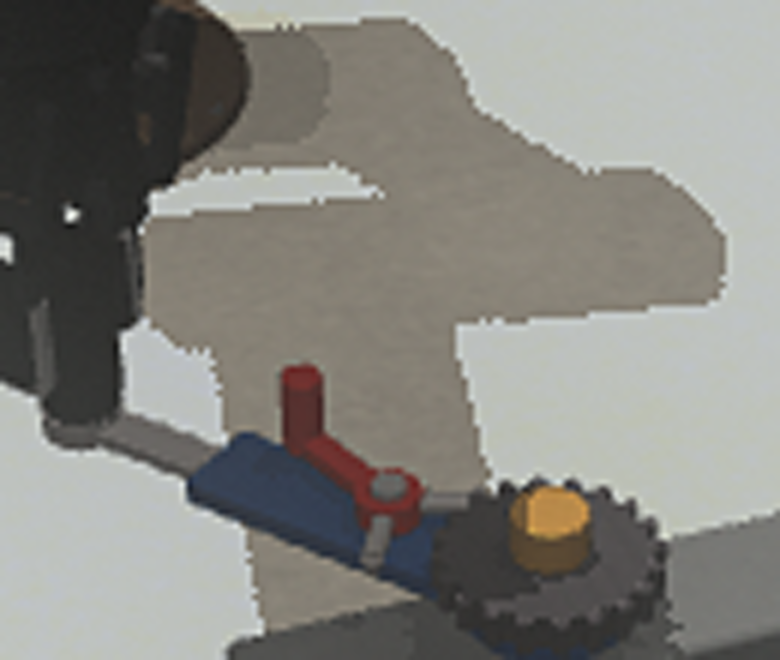

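```bash

python3 -m creep '[[0,0,4,-0.05,1.3,0,-0.1],[0,0,8,-0.18,2.57,0,-0.1],[0,0,12,-0.4,3.85,0,-0.1],[0,0,16,-0.72,5.1,0,-0.1],[0,0,20,-1.1,6.3,0,-0.1],[0,0,24,-1.6,7.5,0,-0.1],[0,0,28,-2.15,8.7,0,-0.1],[0,0,28,-2.15,8.7,0,-0.1]]'
python3 - <<'E'
from h import *
info()
c=shot('scene','s7');crop(c,'s7c',190,130,320,240,6)
E
```

```text
t: 7.03
eef_pos: [0.4669, -0.0367, 0.1908]
tool_rot: [0.004, -0.055, 0.998, 0.001]
wrist_force: [1.0, -4.3, -1.9]
opening: 0.0384
t 7.03 tcp [ 0.4669 -0.0367  0.1908] r 0.1837 phi 186.23 xang 186.31 tilt -1.0 F [ 1.  -4.3 -1.9] open 0.0384 j [-0.08  0.02 -0.25  1.3   0.   -0.19]
```

View pics/s7c.png

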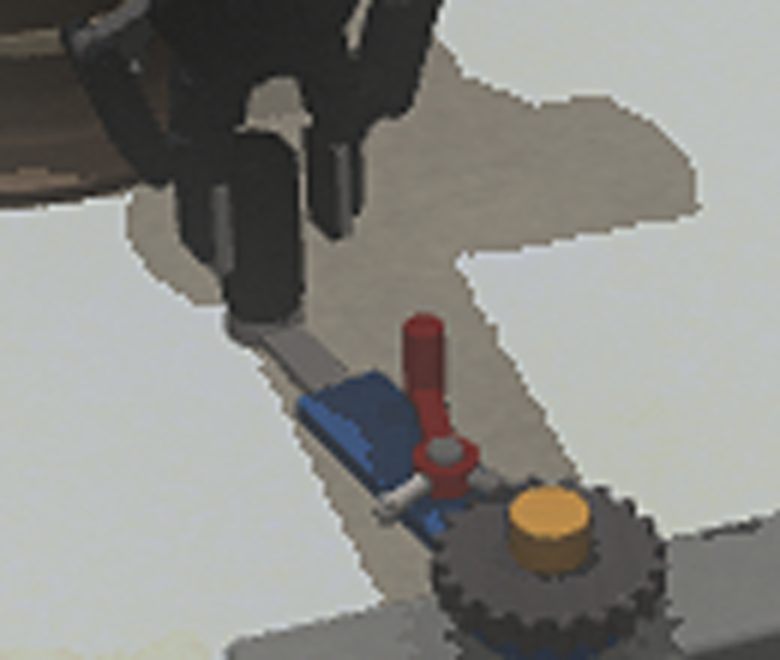

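```bash

python3 -m creep '[[0,0,2,-0.01,0.65,0,-0.1],[0,0,4,-0.05,1.3,0,-0.1],[0,0,6,-0.1,1.93,0,-0.1],[0,0,8,-0.18,2.57,0,-0.1]]'
```

```text
t: 7.42
eef_pos: [0.4659, -0.0126, 0.1908]
tool_rot: [0.004, 0.014, 1.0, 0.0]
wrist_force: [1.0, -6.1, -2.3]
opening: 0.0384
```

```bash

python3 -m creep '[[0,0,1.5,-0.01,0.48,0,-0.1],[0,0,3,-0.03,0.97,0,-0.1]]'
```

```text
t: 7.58
eef_pos: [0.4664, -0.0041, 0.1907]
tool_rot: [0.004, 0.041, 0.999, -0.001]
wrist_force: [-0.9, -5.6, -3.0]
opening: 0.0389
```

```bash

python3 -m creep '[[0,0,1.5,-0.01,0.48,0,-0.1],[0,0,3,-0.03,0.97,0,-0.1]]'
```

```text
t: 7.75
eef_pos: [0.4673, 0.0043, 0.1907]
tool_rot: [0.004, 0.067, 0.998, -0.002]
wrist_force: [-0.0, -5.6, -1.8]
opening: 0.0388
```

```bash

python3 -m creep '[[0,0,2,-0.02,0.6,0,-0.1],[0,0,4,-0.05,1.2,0,-0.1]]'
```

```text
t: 7.92
eef_pos: [0.4692, 0.0149, 0.1906]
tool_rot: [0.004, 0.103, 0.995, -0.003]
wrist_force: [-1.2, -5.5, -1.7]
opening: 0.0382
```

```bash

python3 -m creep '[[0,0,2,-0.02,0.6,0,-0.1],[0,0,4,-0.05,1.2,0,-0.1]]'
```

```text
t: 8.08
eef_pos: [0.4718, 0.0254, 0.1906]
tool_rot: [0.004, 0.138, 0.99, -0.004]
wrist_force: [-1.6, -6.0, -0.8]
opening: 0.0384
```

```bash

python3 -m creep '[[0,0,2,-0.02,0.6,0,-0.1],[0,0,4,-0.05,1.2,0,-0.1]]'
```

```text
t: 8.25
eef_pos: [0.4752, 0.0357, 0.1905]
tool_rot: [0.004, 0.174, 0.985, -0.006]
wrist_force: [-3.0, -5.2, -0.5]
opening: 0.0387
```

```bash

python3 -m creep '[[0,0,2,-0.02,0.6,0,-0.1],[0,0,4,-0.05,1.2,0,-0.1]]'
```

```text
t: 8.42
eef_pos: [0.4792, 0.0457, 0.1904]
tool_rot: [0.003, 0.209, 0.978, -0.007]
wrist_force: [-2.7, -4.9, 0.4]
opening: 0.0381
```

```bash

python3 -m creep '[[0,0,2,-0.02,0.6,0,-0.1],[0,0,4,-0.05,1.2,0,-0.1]]'; python3 -c "
from h import *
info()"
```

```text
t: 8.58
eef_pos: [0.4838, 0.0553, 0.1903]
tool_rot: [0.003, 0.244, 0.97, -0.008]
wrist_force: [-3.4, -5.0, 1.9]
opening: 0.0384
t 8.58 tcp [0.4838 0.0553 0.1903] r 0.1807 phi 156.47 xang 151.81 tilt -0.9999 F [-3.4 -5.   1.9] open 0.0384 j [ 0.12  0.06 -0.21  1.31 -0.02  0.62]
```

```bash

python3 -m creep '[[0,0,0,0.2,0.6,0,-0.1],[0,0,0.5,0.4,1.2,0,-0.1]]'; python3 -c "
from h import *
info()"
```

```text
t: 8.75
eef_pos: [0.4854, 0.0666, 0.1903]
tool_rot: [0.003, 0.248, 0.969, -0.009]
wrist_force: [-1.8, -5.5, 1.1]
opening: 0.0386
t 8.75 tcp [0.4854 0.0666 0.1903] r 0.1841 phi 153.05 xang 151.31 tilt -0.9998 F [-1.8 -5.5  1.1] open 0.0386 j [ 0.15  0.06 -0.2   1.31 -0.02  0.65]
```

```bash

python3 -m creep '[[0,0,1,0.03,0.6,0,-0.1],[0,0,3,0,1.25,0,-0.1]]'; python3 -c "
from h import *
info()"
```

```text
t: 8.92
eef_pos: [0.4906, 0.0765, 0.1902]
tool_rot: [0.003, 0.273, 0.962, -0.01]
wrist_force: [-2.2, -4.2, 2.2]
opening: 0.0382
t 8.92 tcp [0.4906 0.0765 0.1902] r 0.1842 phi 149.59 xang 148.27 tilt -0.9998 F [-2.2 -4.2  2.2] open 0.0382 j [ 0.17  0.08 -0.18  1.31 -0.02  0.72]
```

```bash

python3 -m creep '[[0,0,1.5,0.03,0.6,0,-0.1],[0,0,3.5,0,1.25,0,-0.1]]'; python3 -c "
from h import *
info()"
```

```text
t: 9.08
eef_pos: [0.4964, 0.0859, 0.1902]
tool_rot: [0.003, 0.303, 0.953, -0.012]
wrist_force: [-4.2, -4.9, 2.3]
opening: 0.0384
t 9.08 tcp [0.4964 0.0859 0.1902] r 0.1844 phi 146.15 xang 144.7 tilt -0.9997 F [-4.2 -4.9  2.3] open 0.0384 j [ 0.18  0.09 -0.17  1.32 -0.02  0.8 ]
```

```bash

python3 -m creep '[[0,0,1.5,0.03,0.6,0,-0.1],[0,0,3.5,0,1.25,0,-0.1]]'; python3 -c "
from h import *
info()"
```

```text
t: 9.25
eef_pos: [0.5028, 0.095, 0.1901]
tool_rot: [0.002, 0.333, 0.943, -0.013]
wrist_force: [-3.8, -5.1, 3.0]
opening: 0.0384
t 9.25 tcp [0.5028 0.095  0.1901] r 0.1844 phi 142.7 xang 141.14 tilt -0.9997 F [-3.8 -5.1  3. ] open 0.0384 j [ 0.2   0.11 -0.15  1.32 -0.02  0.88]
```

```bash

python3 -m creep '[[0,0,1.5,0.03,0.6,0,-0.1],[0,0,3.5,0,1.25,0,-0.1]]'; python3 -c "
from h import *
info()"
```

```text
t: 9.42
eef_pos: [0.5096, 0.1036, 0.19]
tool_rot: [0.002, 0.362, 0.932, -0.014]
wrist_force: [-4.5, -5.5, 3.9]
opening: 0.0384
t 9.42 tcp [0.5096 0.1036 0.19  ] r 0.1845 phi 139.29 xang 137.58 tilt -0.9996 F [-4.5 -5.5  3.9] open 0.0384 j [ 0.22  0.13 -0.13  1.33 -0.03  0.96]
```

```bash

python3 -c "
from h import *
c=shot('scene','s8');crop(c,'s8c',230,130,360,240,6);crop(c,'s8d',215,210,345,320,6)"
```

```text
(no output)
```

View pics/s8c.png

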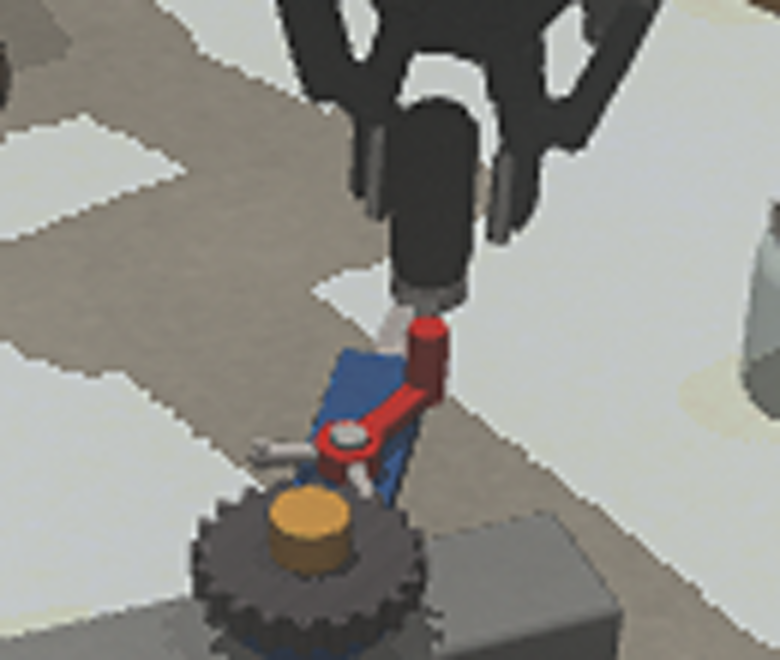

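View pics/s8d.png

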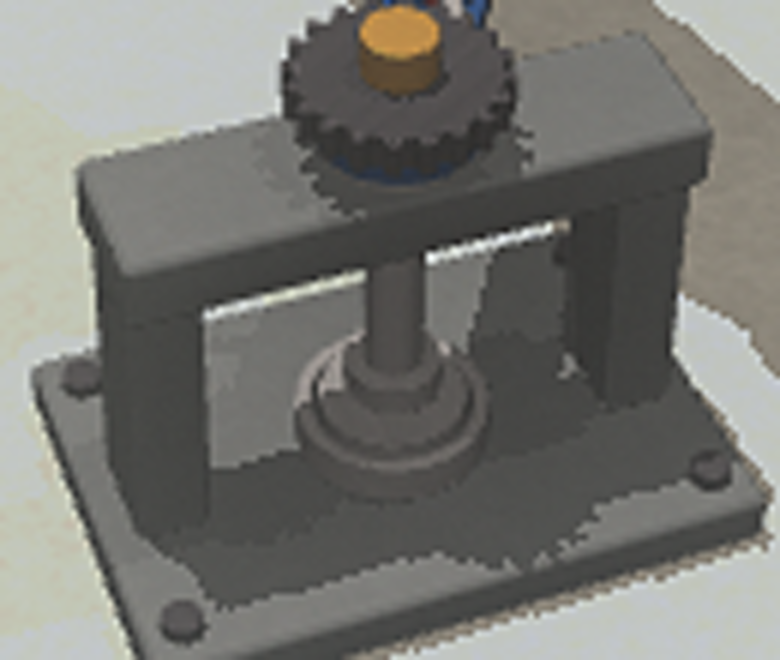

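```bash

python3 -m creep '[[0,0,1.5,0.03,0.6,0,-0.1],[0,0,3,0,1.2,0,-0.1]]'; python3 -c "
from h import *
info()"
```

```text
t: 9.63
eef_pos: [0.5177, 0.1122, 0.1899]
tool_rot: [0.002, 0.387, 0.922, -0.015]
wrist_force: [-5.8, -5.5, 3.6]
opening: 0.038
t 9.63 tcp [0.5177 0.1122 0.1899] r 0.1844 phi 135.62 xang 134.47 tilt -0.9996 F [-5.8 -5.5  3.6] open 0.038 j [ 0.23  0.15 -0.1   1.33 -0.03  1.02]
```

```bash

python3 -m creep '[[0,0,1.5,0.03,0.5,0,-0.1],[0,0,2.5,0,0.9,0,-0.1]]'; python3 -c "
from h import *
info()"
```

```text
t: 9.8
eef_pos: [0.5229, 0.1172, 0.1899]
tool_rot: [0.002, 0.407, 0.913, -0.016]
wrist_force: [-6.2, -5.6, 4.0]
opening: 0.0384
t 9.8 tcp [0.5229 0.1172 0.1899] r 0.1843 phi 133.36 xang 131.96 tilt -0.9995 F [-6.2 -5.6  4. ] open 0.0384 j [ 0.24  0.16 -0.09  1.34 -0.03  1.07]
```

```bash

python3 -m creep '[[0,0,-3,-0.05,-1.3,0,-0.1],[0,0,-6,-0.18,-2.57,0,-0.1],[0,0,-10,-0.4,-3.85,0,-0.1],[0,0,-14,-0.72,-5.1,0,-0.1],[0,0,-18,-1.1,-6.3,0,-0.1],[0,0,-22,-1.6,-7.5,0,-0.1],[0,0,-26,-2.15,-8.7,0,-0.1],[0,0,-30,-2.8,-9.8,0,-0.1]]'
python3 - <<'E'
from h import *
hp(168,.185,0,.188)
c=shot('scene','s9');crop(c,'s9c',210,130,340,240,6)
E
```

```text
t: 10.47
eef_pos: [0.4687, 0.031, 0.1933]
tool_rot: [-0.002, 0.154, 0.988, -0.015]
wrist_force: [1.1, 2.3, -1.9]
opening: 0.0384
t 10.47 tcp [0.4687 0.031  0.1933] r 0.187 phi 165.19 xang 162.26 tilt -0.9995 F [ 1.1  2.3 -1.9] open 0.0384 j [ 0.08  0.03 -0.22  1.32 -0.03  0.39]
turn [-1.73 -0.06 -5.74] shift cm [-0.27 -0.88  0.56]
```

View pics/s9c.png

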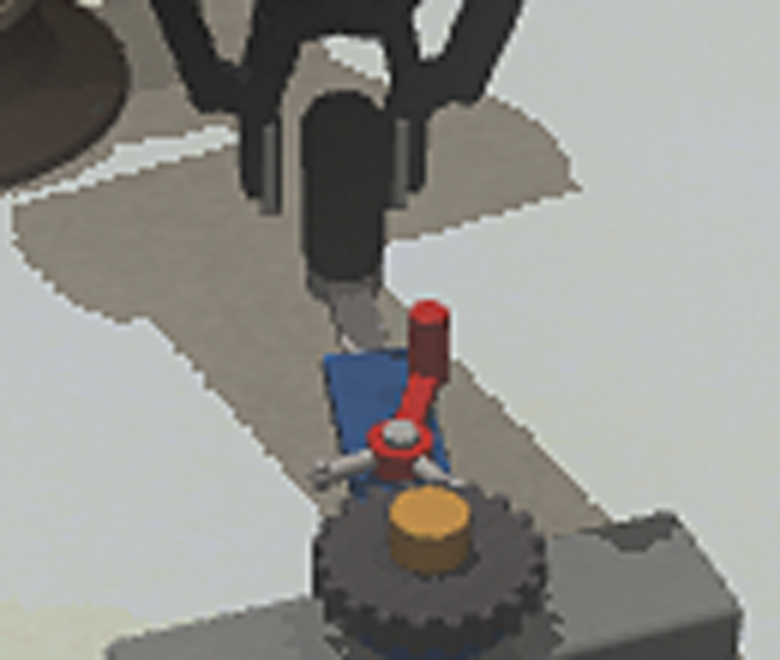

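```bash
python3 -c "
from h import *
hp(173,.185,0,.189);hp(182,.185,0,.189)"
```

```text
t 10.52 tcp [0.4681 0.0293 0.1936] r 0.1871 phi 165.74 xang 162.35 tilt -0.9995 F [-0.6  0.1 -0.8] open 0.039 j [ 0.08  0.03 -0.22  1.33 -0.03  0.39]
turn [ -1.83  -0.13 -10.65] shift cm [-0.5  -2.3   0.53]
t 10.52 tcp [0.4681 0.0293 0.1936] r 0.1871 phi 165.74 xang 162.35 tilt -0.9995 F [-0.6  0.1 -0.8] open 0.039 j [ 0.08  0.03 -0.22  1.33 -0.03  0.39]
turn [ -1.82  -0.28 -19.65] shift cm [-1.26 -5.1   0.62]
```

```bash

python3 -m creep '[[-1,0,-5,-0.25,-1.1,0.3,-0.1],[-1.8,0,-10.6,-0.5,-2.3,0.5,-0.1],[-1.8,0,-15,-0.85,-3.7,0.5,-0.1],[-1.8,-0.2,-19.6,-1.25,-5.1,0.6,-0.1],[-1.8,-0.2,-19.6,-1.25,-5.1,0.6,-0.1]]'
python3 - <<'E'
from h import *
hp(174,.185,0,.189);
E
```

```text
t: 10.93
eef_pos: [0.4647, -0.0245, 0.1895]
tool_rot: [-0.0, -0.017, 1.0, 0.0]
wrist_force: [0.2, 0.5, -0.2]
opening: 0.0386
t 10.93 tcp [ 0.4647 -0.0245  0.1895] r 0.1849 phi 182.39 xang 181.91 tilt -1.0 F [ 0.2  0.5 -0.2] open 0.0386 j [-0.05  0.02 -0.25  1.31  0.   -0.09]
turn [ 0.   -0.03  7.91] shift cm [-0.17  2.7   0.05]
```

```bash

python3 -m creep '[[0,0,1.5,0,0.6,0,-0.1],[0,0,3,0,1.2,0,-0.1],[0,0,3,0,1.2,0,-0.1]]'; python3 -c "
from h import *
info()"
```

```text
t: 11.18
eef_pos: [0.4646, -0.0117, 0.1898]
tool_rot: [-0.0, 0.011, 1.0, 0.0]
wrist_force: [-0.2, -0.6, 0.6]
opening: 0.0384
t 11.18 tcp [ 0.4646 -0.0117  0.1898] r 0.185 phi 178.41 xang 178.77 tilt -1.0 F [-0.2 -0.6  0.6] open 0.0384 j [-0.03  0.02 -0.25  1.31  0.   -0.  ]
```

```bash

python3 -m creep '[[0,0,1.5,0,0.6,0,-0.1],[0,0,3.5,-0.03,1.2,0,-0.1]]'; python3 -c "
from h import *
info()"
```

```text
t: 11.35
eef_pos: [0.4653, 0.0006, 0.1898]
tool_rot: [0.0, 0.043, 0.999, -0.0]
wrist_force: [-0.1, -2.1, -0.1]
opening: 0.0384
t 11.35 tcp [0.4653 0.0006 0.1898] r 0.185 phi 174.62 xang 175.11 tilt -1.0 F [-0.1 -2.1 -0.1] open 0.0384 j [ 0.    0.02 -0.25  1.31 -0.    0.09]
```

```bash

python3 -m creep '[[0,0,1.5,0,0.6,0,-0.1],[0,0,3.5,-0.03,1.2,0,-0.1]]'; python3 -c "
from h import *
info()"
```

```text
t: 11.52
eef_pos: [0.4666, 0.0119, 0.1898]
tool_rot: [0.0, 0.075, 0.997, -0.002]
wrist_force: [-0.3, -7.3, -0.8]
opening: 0.0384
t 11.52 tcp [0.4666 0.0119 0.1898] r 0.1851 phi 171.08 xang 171.45 tilt -1.0 F [-0.3 -7.3 -0.8] open 0.0384 j [ 0.03  0.02 -0.25  1.31 -0.    0.18]
```

```bash

python3 -m creep '[[0,0,1,0,0.45,0,-0.1],[0,0,2.7,-0.03,0.9,0,-0.1]]'; python3 -c "
from h import *
info()"
```

```text
t: 11.68
eef_pos: [0.468, 0.0196, 0.1897]
tool_rot: [-0.0, 0.099, 0.995, -0.004]
wrist_force: [-1.0, -9.7, -0.1]
opening: 0.0383
t 11.68 tcp [0.468  0.0196 0.1897] r 0.1851 phi 168.64 xang 168.6 tilt -1.0 F [-1.  -9.7 -0.1] open 0.0383 j [ 0.05  0.02 -0.24  1.31 -0.01  0.25]
```

```bash

python3 -m creep '[[0,0,1,0,0.4,0,-0.1],[0,0,2,-0.03,0.75,0,-0.1]]'; python3 -c "
from h import *
info()"
```

```text
t: 11.85
eef_pos: [0.4694, 0.0254, 0.1895]
tool_rot: [-0.0, 0.118, 0.993, -0.007]
wrist_force: [-2.2, -10.6, 1.4]
opening: 0.0382
t 11.85 tcp [0.4694 0.0254 0.1895] r 0.185 phi 166.81 xang 166.44 tilt -0.9999 F [ -2.2 -10.6   1.4] open 0.0382 j [ 0.06  0.03 -0.24  1.31 -0.01  0.3 ]
```

```bash

python3 -m creep '[[0,0,0.8,0,0.3,0,-0.1],[0,0,1.5,0,0.6,0,-0.1]]'; python3 -c "
from h import *
info()"
```

```text
t: 12.02
eef_pos: [0.4702, 0.0294, 0.1894]
tool_rot: [-0.0, 0.132, 0.991, -0.01]
wrist_force: [-2.6, -10.6, 1.9]
opening: 0.0383
t 12.02 tcp [0.4702 0.0294 0.1894] r 0.1851 phi 165.55 xang 164.78 tilt -0.9998 F [ -2.6 -10.6   1.9] open 0.0383 j [ 0.07  0.03 -0.23  1.31 -0.02  0.34]
```

```bash

python3 -m creep '[[0,0,0.8,0,0.35,0,-0.1],[0,0,1.5,0,0.65,0,-0.1]]'; python3 -c "
from h import *
info()"
```

```text
t: 12.18
eef_pos: [0.4712, 0.0335, 0.1892]
tool_rot: [-0.0, 0.147, 0.989, -0.013]
wrist_force: [-2.9, -12.1, 2.4]
opening: 0.0382
t 12.18 tcp [0.4712 0.0335 0.1892] r 0.1852 phi 164.25 xang 163.1 tilt -0.9997 F [ -2.9 -12.1   2.4] open 0.0382 j [ 0.09  0.04 -0.23  1.31 -0.02  0.38]
```

```bash

python3 -m creep '[[0,0,0.8,0,0.35,0,-0.1],[0,0,1.5,0,0.65,0,-0.1]]'; python3 -c "
from h import *
info()"
```

```text
t: 12.35
eef_pos: [0.4722, 0.0373, 0.1891]
tool_rot: [-0.001, 0.161, 0.987, -0.016]
wrist_force: [-4.2, -13.1, 2.5]
opening: 0.0386
t 12.35 tcp [0.4722 0.0373 0.1891] r 0.1853 phi 163.03 xang 161.43 tilt -0.9995 F [ -4.2 -13.1   2.5] open 0.0386 j [ 0.1   0.04 -0.23  1.31 -0.03  0.42]
```

```bash

python3 -m creep '[[0,0,0.8,0,0.35,0,-0.1],[0,0,1.5,0,0.65,0,-0.1],[0,0,1.5,0,0.65,0,-0.1],[0,0,1.5,0,0.65,0,-0.1]]'; python3 -c "
from h import *
info()
c=shot('scene','s10');crop(c,'s10d',215,210,345,320,6);crop(c,'s10c',210,130,340,240,6)"
```

```text
t: 12.68
eef_pos: [0.4733, 0.0409, 0.1889]
tool_rot: [-0.001, 0.175, 0.984, -0.02]
wrist_force: [-4.1, -14.0, 2.9]
opening: 0.0385
t 12.68 tcp [0.4733 0.0409 0.1889] r 0.1854 phi 161.86 xang 159.8 tilt -0.9992 F [ -4.1 -14.    2.9] open 0.0385 j [ 0.11  0.05 -0.22  1.32 -0.04  0.46]
```

View pics/s10d.png

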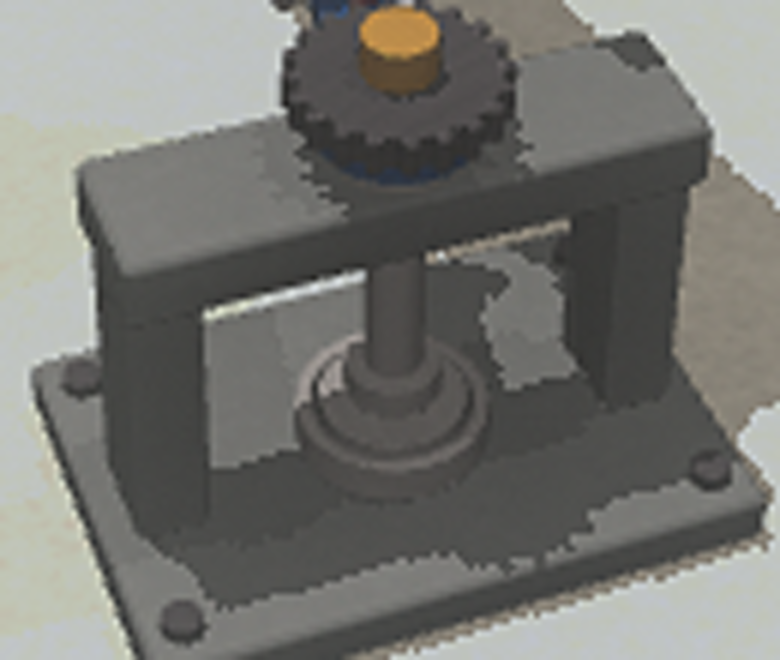

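View pics/s10c.png

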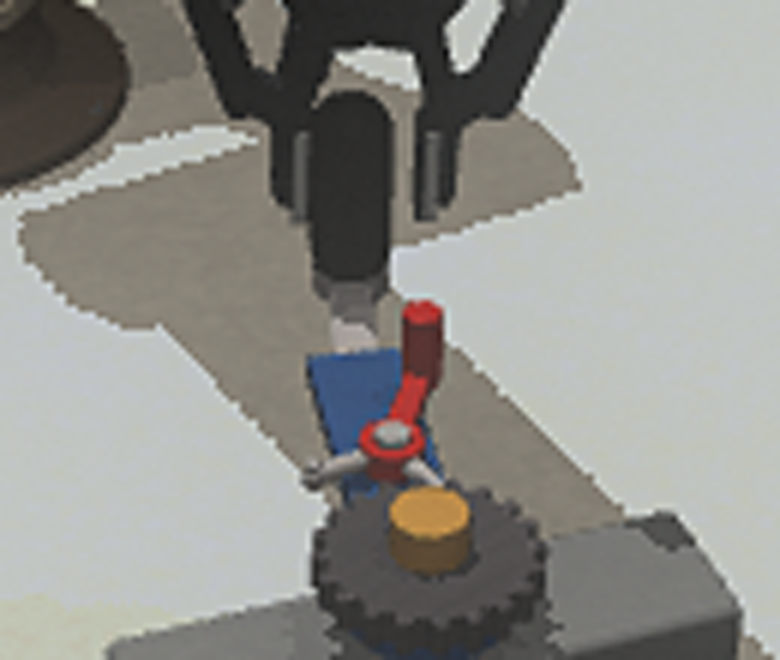

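```bash

python3 -m creep '[[0,0,0.4,0,0.35,0,-0.1],[0,0,0.4,0,0.7,0,-0.1],[0,0,0.4,0,0.7,0,-0.1],[0,0,0.4,0,0.7,0,-0.1]]'; python3 -c "
from h import *
info()"
```

```text
t: 13.07
eef_pos: [0.4746, 0.0447, 0.1888]
tool_rot: [-0.001, 0.18, 0.983, -0.024]
wrist_force: [-4.3, -15.5, 4.5]
opening: 0.0387
t 13.07 tcp [0.4746 0.0447 0.1888] r 0.1854 phi 160.62 xang 159.26 tilt -0.9989 F [ -4.3 -15.5   4.5] open 0.0387 j [ 0.12  0.05 -0.22  1.32 -0.05  0.48]
```

```bash

python3 -m creep '[[-0.5,0,0,0,-0.4,0,-0.1],[-1,0,0,0,-0.8,0,-0.1],[-1.8,0,0,0,-1.2,0,-0.1],[-2.7,0,0,0,-1.4,0,-0.1],[-2.7,0,0,0,-1.5,0,-0.1],[-2.7,0,0,0,-1.6,0,-0.1],[-2.7,0,0,0,-1.6,0,-0.1]]'; python3 -c "
from h import *
info()
c=shot('scene','s11');crop(c,'s11c',210,130,340,240,6)"
```

```text
t: 13.65
eef_pos: [0.4689, 0.0296, 0.1896]
tool_rot: [0.004, 0.18, 0.984, -0.001]
wrist_force: [-0.5, -3.7, 1.6]
opening: 0.0383
t 13.65 tcp [0.4689 0.0296 0.1896] r 0.1865 phi 165.58 xang 159.24 tilt -1.0 F [-0.5 -3.7  1.6] open 0.0383 j [ 0.07  0.02 -0.25  1.3  -0.    0.43]
```

View pics/s11c.png

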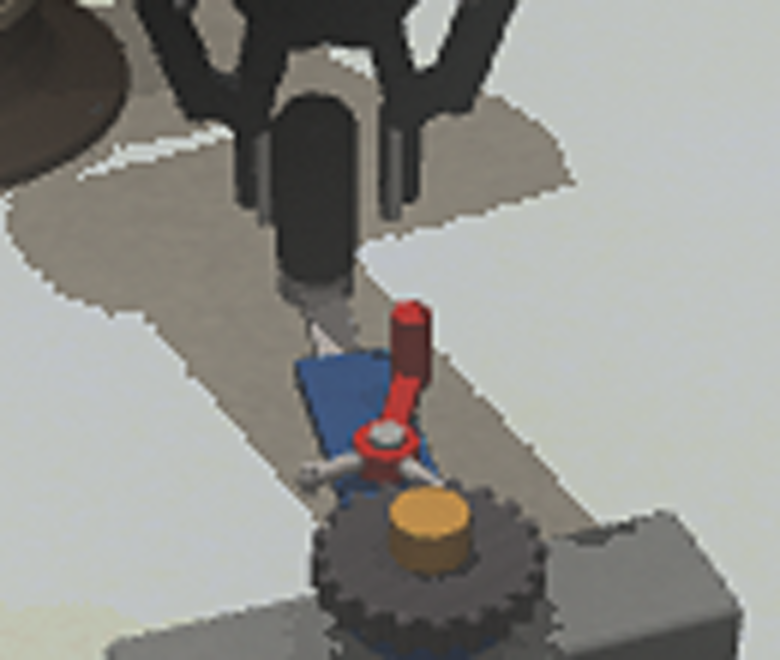

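```bash

python3 -m creep '[[0,0,0,0,-0.3,0,-0.1],[0,0,0,0,-0.6,0,-0.1],[0,0,0,0,-0.8,0,-0.1],[0,0,0,0,-0.8,0,0.3],[0,0,0,0,-0.8,0,1],[0,0,0,0,-0.8,0,1],[0,0,0,0,-0.8,0,1]]'; python3 -c "
from h import *
info()
c=shot('scene','s12');crop(c,'s12c',210,130,340,240,6)"
```

```text
t: 14.28
eef_pos: [0.4662, 0.0225, 0.1895]
tool_rot: [0.003, 0.18, 0.984, -0.001]
wrist_force: [-0.0, 0.4, 0.0]
opening: 0.0839
t 14.28 tcp [0.4662 0.0225 0.1895] r 0.1875 phi 167.89 xang 159.26 tilt -1.0 F [-0.   0.4  0. ] open 0.0839 j [ 0.05  0.01 -0.25  1.3  -0.    0.41]
```

View pics/s12c.png

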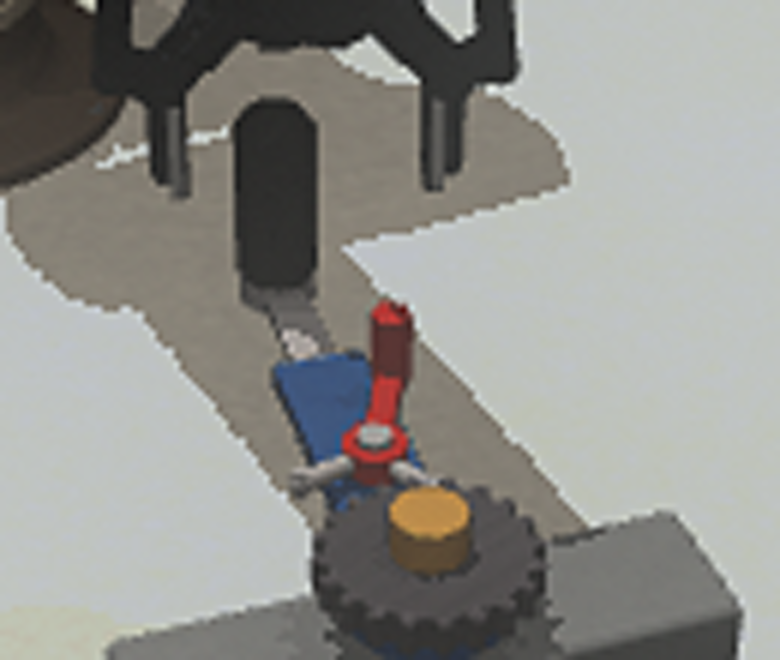

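```bash

python3 -m creep '[[0,0,0,0,-0.3,-1,1],[0,0,0,0,-0.3,-3,1],[0,0,0,0,-0.3,-6,1],[0,0,0,0,-0.3,-9,1],[0,0,0,0,-0.3,-12,1],[0,0,0,0,-0.3,-14,1],[0,0,0,0,-0.3,-14,1],[0,0,0,0,-0.3,-14,1]]'; python3 -m creep '[[0,0,0,3,0,0,1],[0,0,0,6,0,0,1],[0,0,0,10,0,0,1],[0,0,0,14,0,0,1],[0,0,0,16,0,0,1],[0,0,0,16,0,0,1],[0,0,0,16,0,0,1]]';python3 -c "
from h import *
info()
c=shot('scene','s13');crop(c,'s13c',210,130,340,320,3);c=shot('scene','s14');crop(c,'s14c',210,150,340,240,6); c=shot('top','t14')
a=np.load('pics/s13.npz')['img'].astype(int);b=np.load('pics/s14.npz')['img'].astype(int);print(abs(a-b)[150:320,215:345].max())"
```

```text
t: 15.0
eef_pos: [0.4648, 0.02, 0.3312]
tool_rot: [0.005, 0.18, 0.984, -0.0]
wrist_force: [-0.5, 0.8, -0.7]
opening: 0.0855
t: 15.58
eef_pos: [0.3142, 0.0768, 0.3292]
tool_rot: [0.005, 0.179, 0.984, -0.0]
wrist_force: [-0.0, 0.4, 0.4]
opening: 0.085
t 15.58 tcp [0.3142 0.0768 0.3292] r 0.3481 phi 164.4 xang 159.37 tilt -0.9999 F [-0.   0.4  0.4] open 0.085 j [ 0.24 -0.24 -0.16  1.64 -0.    0.6 ]
83
```

View pics/s14c.png

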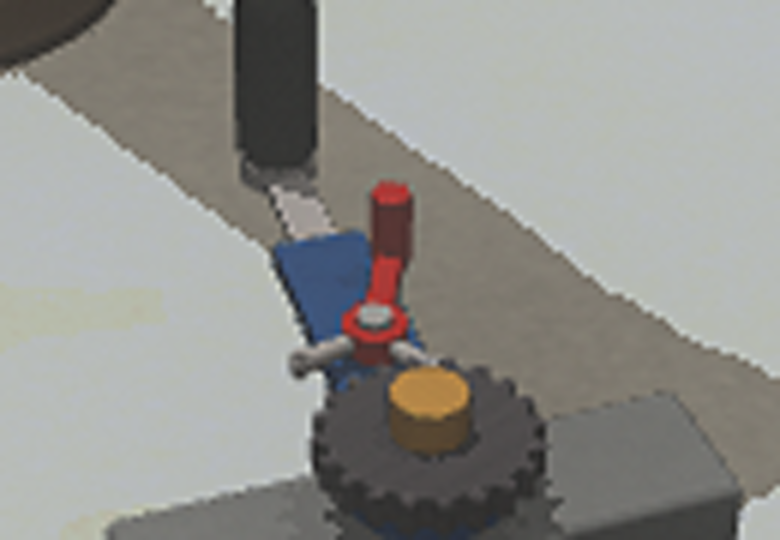

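View pics/t14.png

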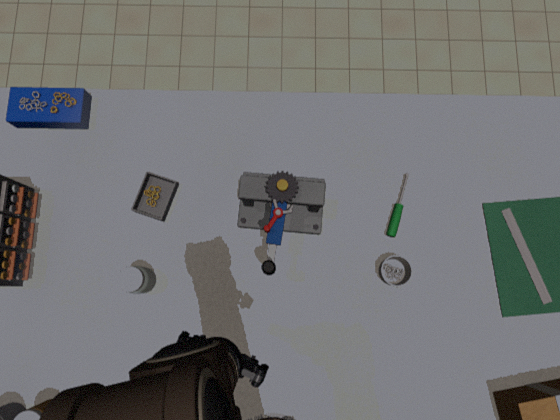

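```bash
python3 - <<'E'
from h import *
L=[]
for n in('s1','s8','s14'):
    c=np.load(f'pics/{n}.npz'); i=c['img'][255:300,255:310]; L.append(cv2.resize(i,None,fx=4.8,fy=8,interpolation=cv2.INTER_CUBIC))
    z=c['z_map']
    # world height around cap/die
    P=[dep(c,u,v)[2] for u in range(270,294) for v in range(282,287) ]; Q=[dep(c,u,v)[2] for u in (266,267,268,269,290,291,292) for v in range(276,284)]
    print(n,np.median(P).round(4),np.median(Q).round(4))
cv2.imwrite('pics/cmp.png',cv2.cvtColor(np.clip(np.hstack(L).astype(float)*2,0,255).astype(np.uint8),cv2.COLOR_RGB2BGR))
E
```

```text
s1 0.0353 0.035
s8 0.0352 0.0353
s14 0.0353 0.0353
```

View pics/cmp.png

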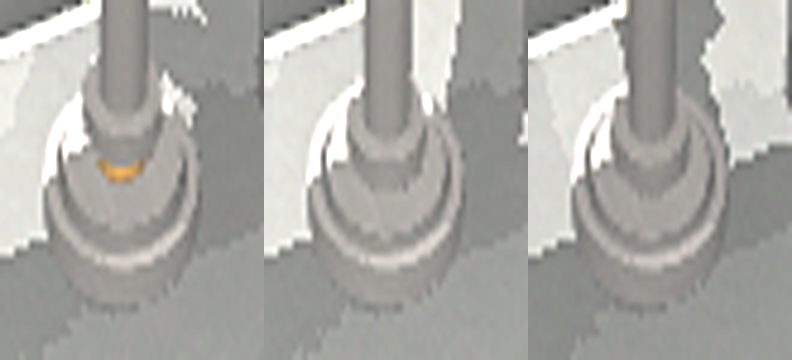

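```bash
python3 - <<'E'
from h import *
for n in('s0','s1','s2','s6','s8','s9','s10','s13','s14'):
    try: c=np.load(f'pics/{n}.npz')
    except: c=np.load('pics/scene0.npz')
    print(n,[round(1000*float(np.mean([dep(c,u,v)[2] for u in range(276,285)])),1) for v in range(266,288)])
E
```

```text
s0 [71.5, 68.4, 65.4, 64.5, 65.0, 139.1, 61.9, 59.4, 56.5, 51.4, 43.1, 41.8, 42.0, 40.6, 41.2, 41.5, 40.8, 40.4, 37.5, 34.4, 35.5, 35.8]
s1 [71.7, 68.4, 66.5, 139.5, 65.2, 63.8, 61.9, 58.9, 56.4, 51.1, 42.7, 41.5, 41.8, 40.9, 40.9, 41.1, 118.9, 40.1, 37.1, 33.9, 35.0, 34.9]
s2 [71.8, 69.5, 65.8, 65.0, 65.1, 63.6, 61.9, 59.1, 56.6, 51.5, 43.0, 42.6, 40.5, 41.4, 40.6, 41.8, 196.4, 39.7, 36.4, 34.0, 35.0, 35.5]
s6 [71.5, 68.5, 65.7, 64.2, 64.6, 63.5, 62.2, 134.8, 55.9, 50.9, 43.6, 119.2, 41.7, 41.3, 41.3, 40.6, 41.5, 39.3, 36.6, 34.5, 35.3, 35.1]
s8 [70.8, 68.7, 65.8, 62.9, 60.0, 57.3, 56.1, 56.0, 55.4, 53.6, 50.2, 47.3, 43.8, 38.2, 39.3, 38.2, 38.8, 38.5, 37.8, 34.2, 34.8, 34.5]
s9 [72.7, 67.8, 65.8, 62.6, 60.1, 56.7, 55.4, 55.0, 55.2, 52.6, 50.0, 47.7, 42.9, 38.7, 37.6, 38.8, 38.4, 38.0, 37.1, 34.6, 34.9, 35.0]
s10 [72.1, 68.7, 67.0, 63.2, 60.0, 57.1, 55.5, 54.3, 53.7, 54.0, 50.2, 47.0, 44.7, 37.8, 38.6, 37.7, 37.8, 38.7, 37.4, 33.6, 34.8, 35.5]
s13 [71.9, 68.1, 66.1, 63.1, 59.8, 57.1, 55.5, 54.9, 54.7, 53.5, 50.2, 47.6, 44.8, 37.7, 38.0, 37.8, 38.0, 38.0, 37.5, 34.5, 34.4, 35.5]
s14 [70.8, 69.3, 66.3, 63.5, 59.9, 57.2, 55.2, 54.4, 54.4, 53.7, 51.1, 47.6, 45.0, 38.4, 38.1, 37.7, 38.0, 37.3, 36.3, 34.5, 35.2, 35.0]
```

```bash
python3 -m creep '[[0,0,0,0,0,0,1],[0,0,0,0,0,0,1],[0,0,0,0,0,0,1],[0,0,0,0,0,0,1]]'; python3 -c "
from h import *
c=shot('scene','s15');print(np.abs(c['img'].astype(int)-np.load('pics/s14.npz')['img'].astype(int))[150:190,250:300].mean())
print(arm.job_done())"
```

```text
t: 16.07
eef_pos: [0.3162, 0.0764, 0.3287]
tool_rot: [0.004, 0.181, 0.984, -0.001]
wrist_force: [-1.0, 0.4, 0.3]
opening: 0.0852
0.6045
the job is handed in; nothing more can be done
None
```

I flipped the red lever to tighten before moving the handle, then turned the screw clockwise in two strokes until the die was home. I handed the job in at about 16 s of the 72 s allowed.

- **Lever:** it was pushed over while the handle stood at about +0.68 rad. The pictures show it on the tighten side from then on, including after I let go.
- **Swing back:** the handle swung back to about -0.7 rad at 1–2 N. The camera showed it past the middle with the lever still on tighten. I read the clicks only from this low force and the pictures.
- **Die:** the first stroke drove at about 4–8 N. On the second the force rose steadily to about 16 N and the handle went firm, well below the 24 N overstrain limit. The depth image puts the die top at 41.2 mm before and about 38.0 mm after, so it sank about 3.2 mm and stayed down after release.
- **Release:** I opened the hand around the grip and drew it clear. The last pictures show the handle still. Wrist force was about 1 N or less, which is sensor noise.
- **Bystanders:** the jar, tray, tub and screwdriver look unmoved in the top view.

No check failed. The force rise at the end was gradual rather than abrupt, so I relied on the depth reading to confirm that the die was home.

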